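Fit the long crank arm to the shaker drive

ROBOT

A 6-joint arm with a two-finger parallel gripper is mounted at the origin on a cart in front of the work surface, level with it; the furniture and walls round the work are solid. World frame = base frame: x ahead of the robot, y to its left, z up, the work surface at z = 0. Lengths are in m, angles in rad, forces in N, time in s.
With the tool pointing down it reaches from about 0.35 to 0.975 m from the base axis. Payload 4.9 kg.
Tool frame: the origin (TCP) lies where the fingers leave the gripper's body, on its centre line; the fingertips stand 73 mm ahead of it and the grasp point (between the pads) lies 54 mm ahead of it; z points along the fingers, x is the direction in which the jaws open and shut, and the axes are right-handed (so a half turn about z gives the same grasp; the last joint's range is limited). The gripper opens to 85 mm and grips with 20 to 120 N. Pads are 22 mm wide; open, the fingers measure 114 mm over their backs; the gripper's body (76 mm by 85 mm) begins 54 mm behind the grasp point. The pads swing forward as they close: fully open they stand 13 mm farther back than shut.
Start: joints at [1.196, 0.053, 1.613, -0, 1.476, -0.119], TCP at [0.158, 0.605, 0.304] pointing down, gripper open.
Joint ranges: [-3.01, 3.01], [-1.01, 2.22], [0.06, 2.58], [-1.02, 4.17], [0.09, 2.62], [-3.14, 3.14]. Speed limits (rad/s): [2.57, 2.57, 3.14, 3.14, 3.14, 3.14].

INTERFACE

Orientations are given as a unit quaternion [w, x, y, z].
In Python, from station import env gives the robot as it stands.
- The arm moves only by the tool send_rows, never from a script. Its argument "series" is a list of rows, each a list of 7 numbers: the turn, a rotation vector about the world's x, y, z normalised to -1 to 1, where 1 is 120 degrees, then the shift along the world's x, y, z normalised to -1 to 1, where 1 is 300 mm, then the opening, from 0 (shut) to 1 (fully open). In form: [[ax, ay, az, dx, dy, dz, claw], ...]. A call has exactly 5 rows; each row is the pose to reach, as a shift and turn from the pose commanded when the call began; what a row does not reach only later rows make up. A row lasts 1/12 s, in which the tool goes at most 41.7 mm and 7.16 degrees, less where a joint would pass 70% of its speed; a pose out of reach is approached as far as the arm can. A call with a number of a shift or a turn outside -1 to 1 is refused whole. A call with a gripper value outside its range is refused whole. The fingers move at their own pace and stop on an object; the grip force is fixed at half the most. Time passes only in rows, so rows that repeat a pose let the fingers close, or fill a call up. It gives the time, the measured TCP pose, the force and the opening at its end, in the units of the state.
- env.observe(): the state, without advancing time (a new reading comes with each control period).
- env.camera(name): name is "scene" or "side" or "wrist"; returns a dict with "img" (480x640x3 uint8, red, green, blue), "fx", "fy", "cx", "cy" (pixels), "k1" (the pictures are not rectified: a ray, as slopes to the right and down, at radius r is drawn at 1 + k1 r^2 times it, then the intrinsics apply), "R" (3x3) and "t" (3): a world point X has camera coordinates R X + t; the wrist camera has in their place "hand_eye" (4x4, takes a point from camera to tool coordinates, whose origin is the TCP and whose axes are the tool frame's). Camera axes: x right, y down, z forward; pixel columns grow to the right and rows downward; lengths in m; the calibration is good to about 2 mm. A picture is of the moment at which its call begins: read the wrist's pose just before it. There is no depth.
- env.hand_in(): hands the job in, once; it reports no verdict.
The state is a dict: "time": time; "joints": joint angles; "qd": joint speeds; "effort": joint torques, N m; "ee_pos": TCP position; "tool_rot": TCP orientation; "contact_force": force on the tool from outside, world axes, zero at the start; "torque": the same for the moment, N m; "width": opening from 0.0 (shut) to 1.0 (fully open).
Only numpy, scipy, OpenCV 4.12 (cv2) and the standard library are available. Lean on these libraries where they do the work, as an engineer would, in place of code of your own. Each camera call takes 0.05 s, during which the arm holds its last target. There are 200 camera calls.

TASK

Fit the long crank arm onto the upright D-shaped shaft of the little shaker drive: turn it so that the flat in its bore matches the flat of the shaft, push it fully home on the shoulder and let go of it. Leave the short crank arm where it lies.

Things in the scene. Friction and masses are not known exactly. Their poses are not given: they have to be found in the camera images.
- long_crank_center (a point): Long crank arm (all mm), loose, aluminium, lies flat. Hub 50x50, 40 high, D-bore right through it: 37 diameter, flat 8.5 from centre on the +x side. On the +x side a 28 wide, 12 thick arm runs at underside level to an upright pin 80 from the bore axis; 119 long in all. Origin: bore axis, half-way up the hub (20 above underside); x to the pin, z up. Grip the plain hub faces y = +-25 from above.
- short_crank_center (a point): Short crank arm (all mm), a bystander: same hub and D-bore as the long one, but its pin is only 45 from the bore axis and it is 84 long in all. Origin: bore axis, half-way up the hub (20 above the underside); x to the pin, z up.
- drive: Shaker drive (all mm), fixed: low white housing 115 long (x), 90 wide (y), top 35 above the bench, black dial on its -x end. On top a dark round shoulder, 50 diameter, 4 high, and the steel D-shaft standing in it. Origin: on the bench under the shaft's axis, about the middle of the housing; x points away from the dial, z up.
- drive_seat (a point): Foot of the D-shaft (all mm): on its axis, on the shoulder's face (39 above the bench) where the crank rests. Shaft 32 diameter, one flat 6 from the axis, facing +x; 46 tall, top 8 tapered by 4 a side. x is the way the flat faces, z up. A seated crank's x points the same way; play about 2.5 all round, 10 degrees of turn; the shaft then stands 6 out of the hub.

How it is judged:
By the outcome, as a careful person would: the job done as asked, in the order asked, and still so for the second after the job is handed in, with the robot touching nothing.
It also fails if it takes over 35 s, if anything falls off the work surface, if the arm or the gripper's body presses on something with over 40 N, if the wrist force passes 120 N, or if a joint passes its speed limit or range.

## Working session

There is one attempt and no reset: what is moved stays moved. The work goes in short steps, Python scripts to look and compute and a tool call to move; the robot and the scene stay as the last step left them, time stands still between calls to the robot, and variables do not carry over. Pictures are saved under pics/ and viewed, about 8 in all and at most 12, crops included, and the job is handed in when it is done.

Besides the shell and the picture viewer there is one more tool, called after "Request:" by a JSON object that holds its "api" and its "payload", one argument or row to a line. send_rows: Moves the arm, as the interface text tells. Scaled input: -1 to 1 covers 300 mm each way for a shift and 120 degrees each way for a turn. Its arguments: {"type":"object","properties":{"series":{"type":"array"}},"required":["series"]}

```bash
mkdir -p pics; ls
cat > h.py <<'E'
import numpy as np, cv2
from scipy.spatial.transform import Rotation as Ro
from station import env
def cam(name):
    s=env.observe(); c=env.camera(name)
    if name=="wrist":
        q=s["tool_rot"]; T=np.eye(4); T[:3,:3]=Ro.from_quat([q[1],q[2],q[3],q[0]]).as_matrix(); T[:3,3]=s["ee_pos"]
        M=T@np.array(c["hand_eye"]); c["R"]=M[:3,:3].T; c["t"]=-M[:3,:3].T@M[:3,3]
    c["R"]=np.array(c["R"]); c["t"]=np.array(c["t"]); return c
def save(c,f): cv2.imwrite(f,c["img"][:,:,::-1])
def ray(c,uv):
    K=np.array([[c["fx"],0,c["cx"]],[0,c["fy"],c["cy"]],[0,0,1.]])
    p=cv2.undistortPoints(np.array(uv,float).reshape(-1,1,2),K,np.array([c["k1"],0,0,0.]))[:,0]
    d=np.c_[p,np.ones(len(p))]@c["R"]; o=-c["R"].T@c["t"]; return o,d
def onz(c,uv,z):
    o,d=ray(c,uv); return o+d*((z-o[2])/d[:,2])[:,None]
def proj(c,X):
    X=np.atleast_2d(X)@c["R"].T+c["t"]; p=X[:,:2]/X[:,2:]; p=p*(1+c["k1"]*(p**2).sum(1))[:,None]
    return p*[c["fx"],c["fy"]]+[c["cx"],c["cy"]]
E
python3 - <<'E'
from h import *
import pickle
print(env.observe())
C={n:cam(n) for n in("scene","side","wrist")}
pickle.dump(C,open("c0.pkl","wb"))
for n,c in C.items(): save(c,f"pics/{n}0.png"); print(n,c["k1"],c["fx"],-c["R"].T@c["t"])
E
```

```text
pics
{'time': 0.0, 'joints': array([ 1.19601510e+00,  5.33702561e-02,  1.61429213e+00,  1.42156337e-06,
        1.47602600e+00, -1.18986277e-01]), 'qd': array([-0.00088243, -0.00010964, -0.00093123,  0.00142319, -0.00092846,
       -0.00051222]), 'effort': array([-1.01253336e-03, -3.93684840e+01, -3.70175064e+01, -1.62149977e-04,
        6.94793242e-03,  7.90048603e-06]), 'ee_pos': array([0.15794873, 0.60421797, 0.30265569]), 'tool_rot': array([ 5.36803676e-04,  7.91521740e-01,  6.11140112e-01, -8.99928038e-04]), 'contact_force': array([-0.36974433,  0.86337087, -0.6114211 ]), 'torque': array([ 0.00111283,  0.04757551, -0.04603955]), 'width': 0.9960975891667997}
scene -0.08677711044200095 453.5268291596376 [ 0.15601946 -0.55621956  0.6349174 ]
side -0.14830174069325203 591.8059835887894 [ 0.21305915 -0.7570633   0.44580903]
wrist -0.03089435323012312 343.59537226622535 [0.0938356  0.62157906 0.37314419]
```

View pics/scene0.png

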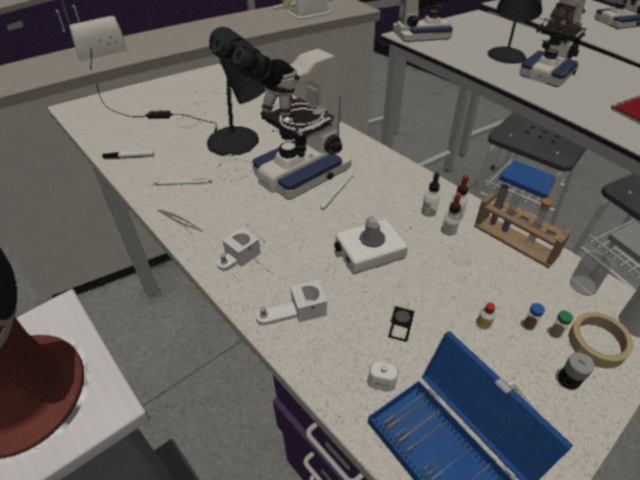

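View pics/side0.png

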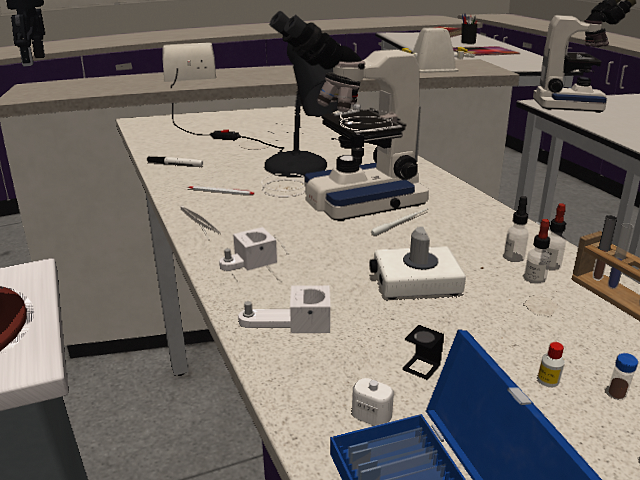

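View pics/wrist0.png

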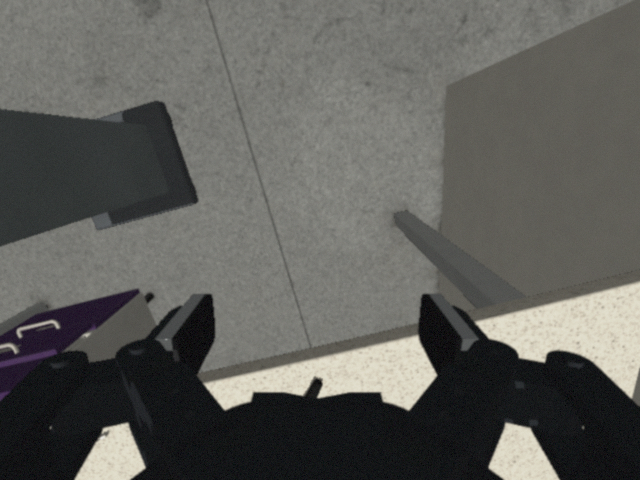

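The scene view shows the long crank with its hub at about (310,300) and its pin at (263,312). The short crank's hub is at (240,243). The drive is at (370,243), with the shaft top at (373,220) and the dial at (338,246). The wrist camera sees only floor so far. I'll make rough estimates first, then use the wrist camera from above.

Run:
```python
from h import *
import pickle
C=pickle.load(open("c0.pkl","rb")); a,b=C["scene"],C["side"]
print("hub top",onz(a,[[308,293]],.04),onz(b,[[315,296]],.04))
print("pin base",onz(a,[[263,316]],.012),onz(b,[[248,317]],.012))
print("shaft",onz(a,[[373,220]],.085),onz(b,[[420,230]],.085))
print("shoulder",onz(a,[[373,238]],.039),onz(b,[[420,260]],.039))
print("dial",onz(a,[[338,246]],.02),onz(b,[[373,267]],.02))
print("short",onz(a,[[241,240]],.04), "shortpin",onz(a,[[223,262]],.012))
A=cv2.resize(a["img"][205:335,240:420],None,fx=4.4,fy=4.4,interpolation=cv2.INTER_CUBIC)
cv2.imwrite("pics/s1.png",A[:,:,::-1])
```

```text
hub top [[ 0.46002776 -0.16933178  0.04      ]] [[ 0.46533955 -0.17453093  0.04      ]]
pin base [[ 0.38428628 -0.13933322  0.012     ]] [[ 0.38411974 -0.14493141  0.012     ]]
shaft [[ 0.63744201 -0.14527398  0.085     ]] [[ 0.63736638 -0.14491233  0.085     ]]
shoulder [[ 0.64028713 -0.14713655  0.039     ]] [[ 0.63896317 -0.14864136  0.039     ]]
dial [[ 0.58906245 -0.10492417  0.02      ]] [[ 0.58534032 -0.10946711  0.02      ]]
short [[0.44770743 0.01503866 0.04      ]] shortpin [[0.40136652 0.01417537 0.012     ]]
```

View pics/s1.png

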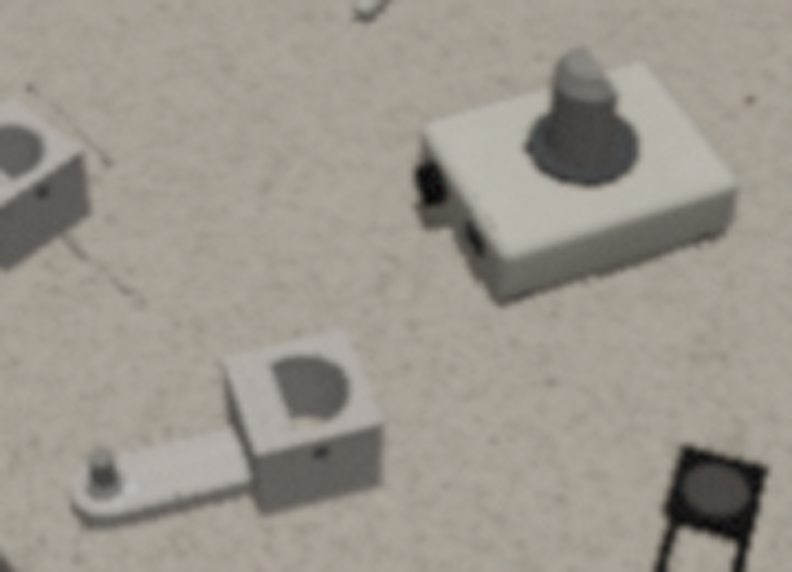

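The crop shows the long crank's arm and its pin pointing left. The drive's top corners are at crop (425,130), (640,65), (737,187) and (497,262), and the dial is on its left end. I'll work out the axes from these corners and check how far the microscope is from my path.

Run:
```python
from h import *
import pickle
C=pickle.load(open("c0.pkl","rb")); a,b=C["scene"],C["side"]
cr=lambda P:np.array(P)/4.4+[240,205]-0.4
def rect(P,z,n):
    W=onz(a,cr(P),z)[:,:2]; print(n,W.round(4).tolist(),"ctr",W.mean(0).round(4))
    for i in range(4): e=W[(i+1)%4]-W[i]; print("  len %.4f ang %.1f"%(np.hypot(*e),np.degrees(np.arctan2(e[1],e[0]))))
rect([(425,130),(640,65),(737,187),(497,262)],.035,"drive")
rect([(225,362),(342,333),(380,423),(248,453)],.04,"hub")
print("pin top?",onz(a,cr([(103,455)]),.03),"pinbase",onz(a,cr([(105,490)]),.012),"shoulder",onz(a,cr([(583,143)]),.039))
def tri(p,q):
    o1,d1=ray(a,[p]);o2,d2=ray(b,[q]);A=np.c_[d1[0],-d2[0]];s=np.linalg.lstsq(A,o2-o1,rcond=None)[0]
    return (o1+s[0]*d1[0]).round(3),(o2+s[1]*d2[0]).round(3)
print("eyepiece",tri((222,42),(280,20)),"armtop",tri((318,60),(400,60)),"base", onz(a,[[262,175],[345,165],[285,192]],0).round(3))
```

```text
drive [[0.5981, -0.0896], [0.7007, -0.1226], [0.6736, -0.2043], [0.5664, -0.1678]] ctr [ 0.6347 -0.1461]
  len 0.1078 ang -17.9
  len 0.0860 ang -108.3
  len 0.1132 ang 161.2
  len 0.0844 ang 68.0
hub [[0.4465, -0.1394], [0.4905, -0.1582], [0.4718, -0.2019], [0.4252, -0.18]] ctr [ 0.4585 -0.1698]
  len 0.0479 ang -23.2
  len 0.0475 ang -113.2
  len 0.0515 ang 154.8
  len 0.0458 ang 62.4
pin top? [[ 0.38748447 -0.13794383  0.03      ]] pinbase [[ 0.38492874 -0.13979126  0.012     ]] shoulder [[ 0.64079906 -0.14425595  0.039     ]]
eyepiece (array([0.571, 0.197, 0.336]), array([0.567, 0.198, 0.333])) armtop (array([0.775, 0.165, 0.254]), array([0.78 , 0.162, 0.257])) base [[0.632 0.208 0.   ]
 [0.808 0.106 0.   ]
 [0.632 0.119 0.   ]]
```

The drive's x axis is at about -19° with the shaft at about (0.638,-0.145). The crank's x axis is at about 157° with the hub at about (0.459,-0.170). The eyepiece is at about (0.57,0.20,0.33), so I'll swing inside it.

Request:
{"api": "send_rows", "payload": {
  "series": [
    [0,0,-0.067,0.24,-0.63,0,1],
    [0,0,-0.067,0.24,-0.63,0,1],
    [0,0,-0.067,0.24,-0.63,0,1],
    [0,0,-0.067,0.24,-0.63,0,1],
    [0,0,-0.067,0.24,-0.63,0,1]
  ]
}}

```text
time: 0.57
ee_pos: [0.2303, 0.4135, 0.3033]
tool_rot: [0.0, 0.832, 0.554, -0.0]
contact_force: [0.5, -0.2, -0.1]
width: 0.997
```

Request:
{"api": "send_rows", "payload": {
  "series": [
    [0,0,0,0.24,-0.63,0,1],
    [0,0,0,0.24,-0.63,0,1],
    [0,0,0,0.24,-0.63,0,1],
    [0,0,0,0.24,-0.63,0,1],
    [0,0,0,0.24,-0.63,0,1]
  ]
}}

```text
time: 0.98
ee_pos: [0.3022, 0.2245, 0.3036]
tool_rot: [0.0, 0.832, 0.554, 0.0]
contact_force: [0.2, -0.1, -0.2]
width: 1.001
```

Request:
{"api": "send_rows", "payload": {
  "series": [
    [0,0,0,0.24,-0.63,0,1],
    [0,0,0,0.24,-0.63,0,1],
    [0,0,0,0.24,-0.63,0,1],
    [0,0,0,0.24,-0.63,0,1],
    [0,0,0,0.24,-0.63,0,1]
  ]
}}

```text
time: 1.4
ee_pos: [0.3742, 0.0352, 0.3039]
tool_rot: [0.0, 0.833, 0.554, 0.0]
contact_force: [0.3, 0.1, -1.3]
width: 1.003
```

Request:
{"api": "send_rows", "payload": {
  "series": [
    [0,0,0,0.24,-0.63,0,1],
    [0,0,0,0.24,-0.63,0,1],
    [0,0,0,0.24,-0.63,0,1],
    [0,0,0,0.24,-0.63,0,1],
    [0,0,0,0.24,-0.63,0,1]
  ]
}}

```text
time: 1.82
ee_pos: [0.4463, -0.1541, 0.3036]
tool_rot: [0.0, 0.833, 0.553, -0.0]
contact_force: [0.1, 0.9, 0.0]
width: 1.003
```

Request:
{"api": "send_rows", "payload": {
  "series": [
    [0,0,0,0.5,-0.04,-0.18,1],
    [0,0,0,0.5,-0.04,-0.18,1],
    [0,0,0,0.5,-0.04,-0.18,1],
    [0,0,0,0.5,-0.04,-0.18,1],
    [0,0,0,0.5,-0.04,-0.18,1]
  ]
}}

```text
time: 2.23
ee_pos: [0.5985, -0.1633, 0.2433]
tool_rot: [-0.003, 0.832, 0.554, -0.002]
contact_force: [-1.3, -0.1, -1.6]
width: 0.997
```

Request:
{"api": "send_rows", "payload": {
  "series": [
    [0,0,0,0.33,-0.02,-0.08,1],
    [0,0,0,0.33,-0.02,-0.08,1],
    [0,0,0,0.33,-0.02,-0.08,1],
    [0,0,0,0.33,-0.02,-0.08,1],
    [0,0,0,0.33,-0.02,-0.08,1]
  ]
}}

```text
time: 2.65
ee_pos: [0.6951, -0.1692, 0.2248]
tool_rot: [-0.001, 0.832, 0.554, -0.001]
contact_force: [-0.4, -0.2, 0.3]
width: 0.998
```

Run:
```python
from h import *
import pickle
c=cam("wrist"); save(c,"pics/w1.png"); pickle.dump(c,open("w1.pkl","wb")); print(proj(c,[[.638,-.145,.085],[.638,-.145,.039]]),-c["R"].T@c["t"])
```

```text
[[315.9607404  153.61464266]
 [316.04100154 152.26710366]] [ 0.63409557 -0.14308263  0.29527545]
```

View pics/w1.png

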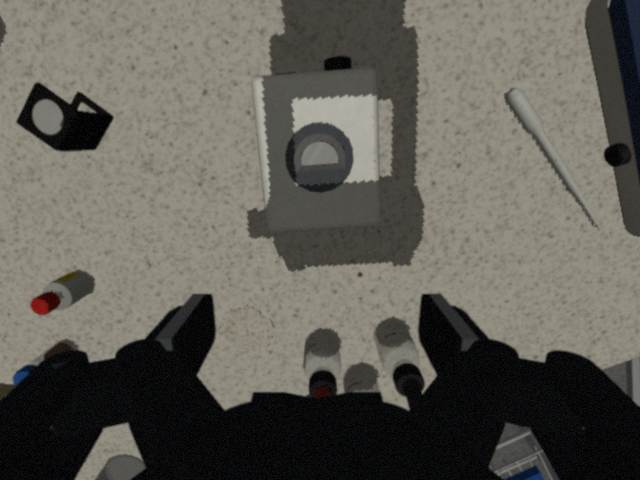

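Run:
```python
from h import *
import pickle
c=pickle.load(open("w1.pkl","rb")); g=c["img"][50:250,235:435]
g=np.clip(255*(g/255.)**.6,0,255).astype(np.uint8)
cv2.imwrite("pics/w1c.png",cv2.resize(g,None,fx=3,fy=3,interpolation=cv2.INTER_CUBIC)[:,:,::-1])
s=cv2.cvtColor(c["img"],cv2.COLOR_RGB2GRAY)
for r in (130,157,165,170,175,185): print(r,s[r,280:360:2].tolist())
print("col",s[118:200:2,319].tolist())
```

```text
130 [83, 82, 77, 82, 82, 82, 108, 168, 157, 113, 66, 57, 63, 61, 65, 63, 60, 62, 62, 63, 65, 62, 62, 64, 64, 61, 60, 58, 60, 64, 96, 156, 168, 172, 169, 171, 170, 172, 170, 171]
157 [80, 79, 78, 36, 27, 30, 30, 72, 84, 79, 83, 119, 123, 119, 120, 121, 128, 127, 124, 123, 123, 122, 119, 127, 124, 122, 121, 120, 123, 85, 74, 77, 75, 62, 66, 61, 82, 160, 167, 168]
165 [79, 82, 81, 45, 31, 22, 30, 53, 79, 79, 76, 91, 98, 89, 93, 86, 79, 72, 75, 72, 71, 68, 60, 68, 67, 67, 73, 67, 70, 66, 72, 71, 71, 57, 59, 60, 130, 168, 169, 169]
170 [80, 78, 78, 77, 47, 27, 26, 44, 73, 69, 64, 67, 71, 67, 68, 66, 64, 65, 62, 68, 61, 62, 63, 63, 62, 65, 61, 65, 59, 58, 58, 56, 59, 57, 59, 104, 167, 168, 168, 167]
175 [78, 83, 82, 79, 74, 48, 28, 22, 42, 59, 60, 58, 56, 59, 58, 59, 62, 58, 63, 59, 59, 60, 61, 63, 60, 59, 59, 63, 60, 59, 58, 59, 57, 63, 119, 166, 167, 166, 166, 167]
185 [81, 78, 81, 80, 79, 80, 78, 81, 126, 65, 36, 32, 46, 33, 29, 50, 38, 30, 24, 43, 29, 29, 29, 24, 33, 26, 20, 31, 31, 39, 68, 74, 76, 76, 78, 80, 78, 80, 80, 81]
col [172, 172, 122, 61, 59, 65, 62, 65, 76, 76, 74, 80, 113, 126, 128, 126, 129, 124, 123, 123, 122, 122, 121, 96, 67, 64, 62, 58, 59, 57, 59, 59, 58, 59, 30, 23, 23, 58, 77, 78, 83]
```

View pics/w1c.png

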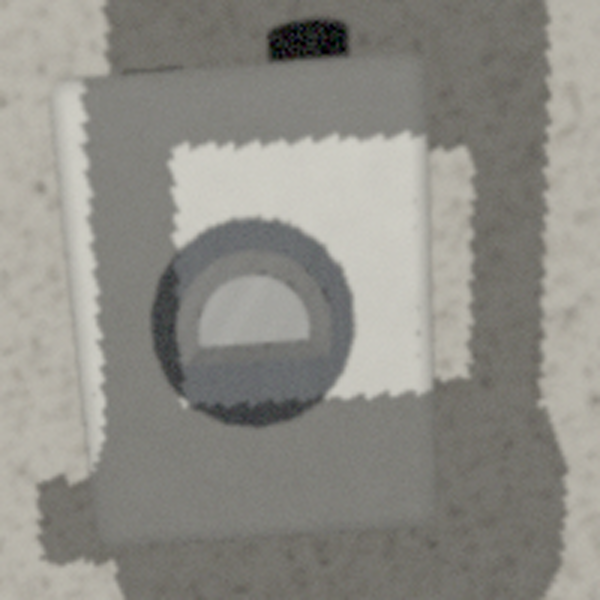

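Request:
{"api": "send_rows", "payload": {
  "series": [
    [0,0,0,-0.5,-0.08,0,1],
    [0,0,0,-0.5,-0.08,0,1],
    [0,0,0,-0.58,-0.09,0,1],
    [0,0,0,-0.58,-0.09,0,1],
    [0,0,0,-0.58,-0.09,0,1]
  ]
}}

```text
time: 3.12
ee_pos: [0.5151, -0.1959, 0.2246]
tool_rot: [-0.002, 0.833, 0.553, -0.002]
contact_force: [-0.4, 0.0, -0.5]
width: 0.999
```

Run:
```python
from h import *
import pickle
c=cam("wrist"); save(c,"pics/w2.png"); pickle.dump(c,open("w2.pkl","wb")); print(-c["R"].T@c["t"],env.observe()["ee_pos"])
cv2.imwrite("pics/w2c.png",cv2.resize(c["img"][0:300,160:480],None,fx=2,fy=2,interpolation=cv2.INTER_CUBIC)[:,:,::-1])
```

```text
[ 0.45424503 -0.16968499  0.2952265 ] [ 0.51614204 -0.1962083   0.22536644]
```

View pics/w2c.png

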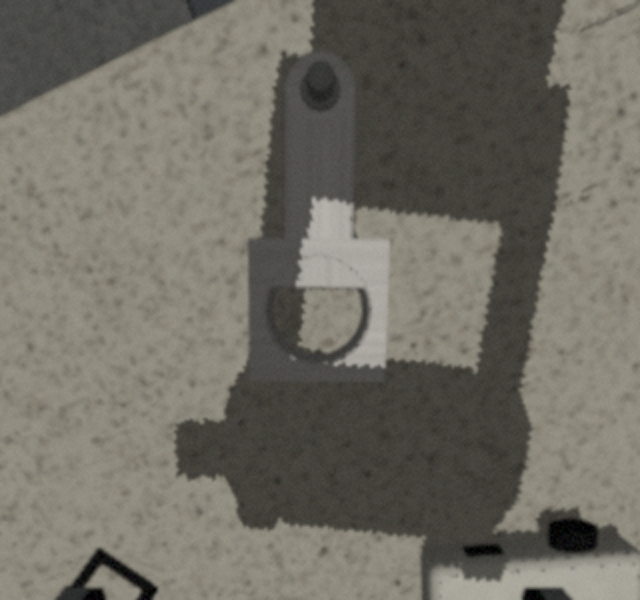

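The wrist views confirm the layout. The shoulder's centre is at pixel (319.2,157.2) and the shaft's flat faces down in the image, away from the dial. In the 2x crop, the crank's bore centre is at (318,311) and its pin is at (320,88).

Run:
```python
from h import *
import pickle
c=pickle.load(open("w1.pkl","rb")); f=lambda P:np.array(P)/3.+[235,50]-.33
ang=lambda W:round(float(np.degrees(np.arctan2(*(W[1]-W[0])[1::-1]))),1)
print("shaft",onz(c,f([(253.5,322.5)]),.037),"top",onz(c,f([(254,330)]),.085))
for n,p,z in [("dial edge",[(55,82),(425,52)],.035),("far edge",[(100,543),(435,520)],.035),("right",[(425,55),(435,520)],.035),("left",[(55,85),(100,540)],.035),("flat",[(197,347),(310,342)],.085)]:
    W=onz(c,f(p),z); print(n,ang(W),W.mean(0).round(4))
d=pickle.load(open("w2.pkl","rb")); g=lambda P:np.array(P)/2.+[160,0]-.25
B=onz(d,g([(318,311)]),.04); H=onz(d,g([(249,240),(390,240),(385,382),(247,382)]),.04)
P=onz(d,g([(320.5,88)]),.012); print("bore",B,"hub",H.mean(0),"pin",P)
print("x from pin",ang(np.r_[B,P]),"bore flat",ang(onz(d,g([(297,287),(365,288)]),.04)),"hub edges",ang(H[[0,1]]),ang(H[[3,2]]),ang(H[[3,0]]),ang(H[[2,1]]))
print("arm edges",ang(onz(d,g([(286,235),(286,95)]),.012)),ang(onz(d,g([(353,235),(355,95)]),.012)))
a=pickle.load(open("c0.pkl","rb"))
s=env.observe(); print(s["ee_pos"],s["tool_rot"],2*np.degrees(np.arctan2(s["tool_rot"][2],s["tool_rot"][1])))
```

```text
shaft [[ 0.64213381 -0.14424485  0.037     ]] top [[ 0.64202383 -0.1444949   0.085     ]]
dial edge 71.7 [ 0.5872 -0.125   0.035 ]
far edge 71.4 [ 0.6923 -0.1612  0.035 ]
right -18.8 [ 0.6538 -0.1021  0.035 ]
left -19.1 [ 0.626  -0.1842  0.035 ]
flat 69.9 [ 0.6446 -0.1457  0.085 ]
bore [[ 0.46022425 -0.17052892  0.04      ]] hub [ 0.4607231  -0.17085145  0.04      ] pin [[ 0.38628859 -0.13842075  0.012     ]]
x from pin 156.5 bore flat 66.4 hub edges 67.2 67.2 155.0 156.7
arm edges 156.7 157.1
[ 0.51614204 -0.1962083   0.22536644] [-7.65559258e-04  8.33117436e-01  5.53094841e-01 -9.21437774e-04] 67.15923886974208
```

Request:
{"api": "send_rows", "payload": {
  "series": [
    [0,0,0,-0.185,0.085,0,1],
    [0,0,0,-0.185,0.085,-0.1,1],
    [0,0,0,-0.185,0.085,-0.22,1],
    [0,0,0,-0.185,0.085,-0.32,1],
    [0,0,0,-0.185,0.085,-0.32,1]
  ]
}}

```text
time: 3.58
ee_pos: [0.4619, -0.1687, 0.1244]
tool_rot: [-0.005, 0.832, 0.554, -0.002]
contact_force: [-0.6, 1.1, -1.0]
width: 0.998
```

Run:
```python
from h import *
s=env.observe(); print(s["ee_pos"],s["tool_rot"])
```

```text
[ 0.46191766 -0.16868315  0.1244155 ] [-0.00452079  0.83243426  0.55410067 -0.00228422]
```

Request:
{"api": "send_rows", "payload": {
  "series": [
    [0,0,0,0,0,-0.06,1],
    [0,0,0,0,0,-0.12,1],
    [0,0,0,0,0,-0.165,1],
    [0,0,0,0,0,-0.165,1],
    [0,0,0,0,0,-0.165,1]
  ]
}}

```text
time: 4.0
ee_pos: [0.4664, -0.1711, 0.0818]
tool_rot: [0.0, 0.832, 0.554, 0.0]
contact_force: [0.3, -0.1, 0.1]
width: 1.001
```

Request:
{"api": "send_rows", "payload": {
  "series": [
    [0,0,0,0,0,0,0.8],
    [0,0,0,0,0,0,0.5],
    [0,0,0,0,0,0,0],
    [0,0,0,0,0,0,0],
    [0,0,0,0,0,0,0]
  ]
}}

```text
time: 4.42
ee_pos: [0.4669, -0.1716, 0.0823]
tool_rot: [0.002, 0.832, 0.554, 0.001]
contact_force: [-0.3, -0.6, 6.3]
width: 0.575
```

Request:
{"api": "send_rows", "payload": {
  "series": [
    [0,0,0,0,0,0,0],
    [0,0,0,0,0,0,0],
    [0,0,0,0,0,0,0],
    [0,0,0,0,0,0,0],
    [0,0,0,0,0,0,0]
  ]
}}

```text
time: 4.83
ee_pos: [0.4669, -0.1716, 0.0823]
tool_rot: [0.001, 0.832, 0.554, 0.001]
contact_force: [-0.9, 0.1, 6.1]
width: 0.58
```

The grasp is about 6 mm off along the crank's x axis and a little high, so I'll regrip centred and lower.

Request:
{"api": "send_rows", "payload": {
  "series": [
    [0,0,0,0,0,0,1],
    [0,0,0,0,0,0,1],
    [0,0,0,0,0,0,1],
    [0,0,0,-0.02,0,-0.01,1],
    [0,0,0,-0.021,0,-0.024,1]
  ]
}}

```text
time: 5.25
ee_pos: [0.4585, -0.1707, 0.0727]
tool_rot: [-0.0, 0.832, 0.554, -0.0]
contact_force: [0.5, 0.9, 0.5]
width: 1.0
```

Request:
{"api": "send_rows", "payload": {
  "series": [
    [0,0,0,0,0,0,1],
    [0,0,0,0,0,0,0.5],
    [0,0,0,0,0,0,0],
    [0,0,0,0,0,0,0],
    [0,0,0,0,0,0,0]
  ]
}}

```text
time: 5.67
ee_pos: [0.4599, -0.1711, 0.0738]
tool_rot: [0.001, 0.832, 0.554, 0.0]
contact_force: [-0.1, 0.2, -0.5]
width: 0.581
```

Request:
{"api": "send_rows", "payload": {
  "series": [
    [0,0,0,0,0,0,0],
    [0,0,0,0,0,0,0],
    [0,0,0,0,0,0,0],
    [0,0,0,0,0,0,0],
    [0,0,0,0,0,0.02,0]
  ]
}}

```text
time: 6.08
ee_pos: [0.4584, -0.1704, 0.0781]
tool_rot: [-0.001, 0.832, 0.554, -0.001]
contact_force: [-0.3, 0.5, -1.3]
width: 0.582
```

Run:
```python
from h import *
s=env.observe(); print(s["ee_pos"],s["tool_rot"],s["contact_force"],s["torque"])
```

```text
[ 0.45838863 -0.17035689  0.07812099] [-1.28298841e-03  8.32422493e-01  5.54139578e-01 -6.89560929e-04] [-0.28118359  0.47042146 -1.3062494 ] [-0.03684656 -0.00823631 -0.02851599]
```

Request:
{"api": "send_rows", "payload": {
  "series": [
    [0,0,0,0,0,0.12,0],
    [0,0,0,0,0,0.25,0],
    [0,0,0,0,0,0.38,0],
    [0,0,0,0,0,0.5,0],
    [0,0,0,0,0,0.5,0]
  ]
}}

```text
time: 6.5
ee_pos: [0.4624, -0.1725, 0.2383]
tool_rot: [0.006, 0.832, 0.554, 0.003]
contact_force: [1.4, -0.4, -0.5]
width: 0.578
```

Request:
{"api": "send_rows", "payload": {
  "series": [
    [0,0,-0.292,0.122,0.017,0,0],
    [0,0,-0.292,0.122,0.017,0,0],
    [0,0,-0.292,0.122,0.017,0,0],
    [0,0,-0.292,0.122,0.017,0,0],
    [0,0,-0.292,0.122,0.017,0,0]
  ]
}}

```text
time: 6.92
ee_pos: [0.4954, -0.1654, 0.228]
tool_rot: [-0.001, 0.961, 0.275, -0.001]
contact_force: [1.2, -0.3, -1.1]
width: 0.579
```

Request:
{"api": "send_rows", "payload": {
  "series": [
    [0,0,-0.292,0.122,0.017,0,0],
    [0,0,-0.292,0.122,0.017,0,0],
    [0,0,-0.292,0.122,0.017,0,0],
    [0,0,-0.292,0.122,0.017,0,0],
    [0,0,-0.292,0.122,0.017,0,0]
  ]
}}

```text
time: 7.33
ee_pos: [0.532, -0.1603, 0.2278]
tool_rot: [-0.0, 1.0, -0.027, -0.001]
contact_force: [0.7, 0.0, -2.1]
width: 0.579
```

Request:
{"api": "send_rows", "payload": {
  "series": [
    [0,0,-0.292,0.122,0.017,0,0],
    [0,0,-0.292,0.122,0.017,0,0],
    [0,0,-0.292,0.122,0.017,0,0],
    [0,0,-0.292,0.122,0.017,0,0],
    [0,0,-0.292,0.122,0.017,0,0]
  ]
}}

```text
time: 7.75
ee_pos: [0.5686, -0.1552, 0.2278]
tool_rot: [-0.0, 0.945, -0.327, -0.001]
contact_force: [0.1, 0.3, -2.0]
width: 0.583
```

Request:
{"api": "send_rows", "payload": {
  "series": [
    [0,0,-0.292,0.122,0.017,0,0],
    [0,0,-0.292,0.122,0.017,0,0],
    [0,0,-0.292,0.122,0.017,0,0],
    [0,0,-0.292,0.122,0.017,0,0],
    [0,0,-0.292,0.122,0.017,0,0]
  ]
}}

```text
time: 8.17
ee_pos: [0.6052, -0.1501, 0.2277]
tool_rot: [0.0, 0.803, -0.596, -0.001]
contact_force: [1.2, -0.2, -1.8]
width: 0.58
```

Request:
{"api": "send_rows", "payload": {
  "series": [
    [0,0,-0.292,0.122,0.017,0,0],
    [0,0,-0.292,0.122,0.017,0,0],
    [0,0,-0.292,0.122,0.017,0,0],
    [0,0,-0.292,0.122,0.017,0,0],
    [0,0,-0.292,0.122,0.017,0,0]
  ]
}}

```text
time: 8.58
ee_pos: [0.6418, -0.145, 0.2276]
tool_rot: [-0.001, -0.586, 0.81, 0.001]
contact_force: [-0.3, -0.6, -1.6]
width: 0.58
```

Run:
```python
from h import *
s=env.observe(); q=s["tool_rot"]; print(s["time"],s["ee_pos"],q,2*np.degrees(np.arctan2(q[2],q[1])),s["width"],s["joints"])
```

```text
8.5833 [ 0.64176494 -0.14501746  0.22755461] [-0.00090103 -0.58621806  0.8101519   0.00121134] 251.7782683465011 0.5801634509784803 [-3.35221030e-01  1.85294392e-01  1.59881684e+00 -9.36832532e-05
  1.36049944e+00  1.55362420e+00]
```

Request:
{"api": "send_rows", "payload": {
  "series": [
    [0,0,0,0,0,-0.06,0],
    [0,0,0,0,0,-0.12,0],
    [0,0,0,0,0,-0.175,0],
    [0,0,0,0,0,-0.175,0],
    [0,0,0,0,0,-0.175,0]
  ]
}}

```text
time: 9.0
ee_pos: [0.641, -0.1449, 0.1745]
tool_rot: [-0.001, -0.589, 0.808, 0.002]
contact_force: [-0.3, 0.1, -1.3]
width: 0.578
```

Run:
```python
from h import *
import pickle
a=cam("scene"); b=cam("side"); pickle.dump((a,b),open("p1.pkl","wb"))
s=env.observe(); print(s["ee_pos"])
A=cv2.resize(a["img"][150:290,310:450],None,fx=2.85,fy=2.85,interpolation=cv2.INTER_CUBIC); B=cv2.resize(b["img"][150:310,350:510],None,fx=2.5,fy=2.5,interpolation=cv2.INTER_CUBIC)
h=min(len(A),len(B)); cv2.imwrite("pics/p1.png",np.hstack([A[:h],B[:h]])[:,:,::-1])
```

```text
[ 0.64261713 -0.14544442  0.17748717]
```

View pics/p1.png

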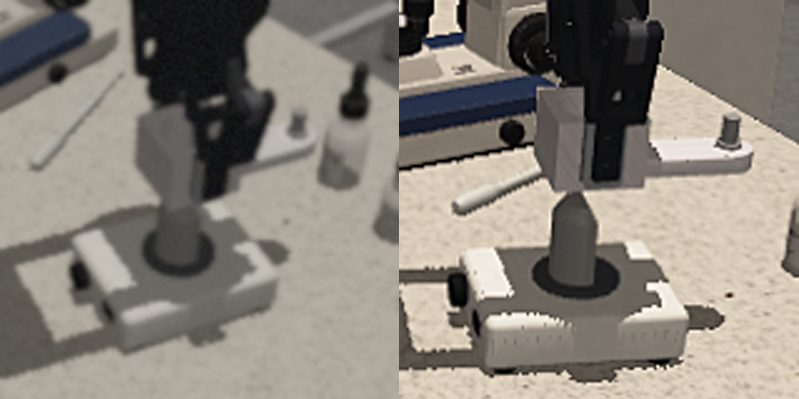

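Run:
```python
from h import *
import pickle
a,b=pickle.load(open("p1.pkl","rb"))
t=np.radians(-18.7);X=np.array([np.cos(t),np.sin(t),0]);Y=np.array([-X[1],X[0],0]);T=np.array([.642,-.1452,.1755-.0738])
P=[T+X*i*.025+Y*j*.025 for i,j in((-1,1),(-1,-1),(1,-1))]; P+=[p+[0,0,.04] for p in P]
P+=[T+X*.08+[0,0,.012],np.array([.6415,-.1445,.085]),np.array([.6415,-.1445,.039])]
print("scene",((proj(a,P)-[310,150])*2.85).round().tolist()); print("side",((proj(b,P)-[350,150])*2.5+[399,0]).round().tolist())
```

```text
scene [[134.0, 163.0], [169.0, 211.0], [240.0, 190.0], [137.0, 114.0], [173.0, 161.0], [247.0, 140.0], [298.0, 131.0], [183.0, 196.0], [178.0, 248.0]]
side [[529.0, 155.0], [550.0, 193.0], [640.0, 189.0], [533.0, 88.0], [555.0, 124.0], [647.0, 121.0], [725.0, 146.0], [580.0, 198.0], [574.0, 271.0]]
```

The hub's predicted and observed corners agree to about 1–3 mm, and the pin points away from the dial. I'll descend in small steps and watch the force.

Request:
{"api": "send_rows", "payload": {
  "series": [
    [0,0,0,-0.004,0,-0.02,0],
    [0,0,0,-0.004,0,-0.05,0],
    [0,0,0,-0.004,0,-0.07,0],
    [0,0,0,-0.004,0,-0.09,0],
    [0,0,0,-0.004,0,-0.1,0]
  ]
}}

```text
time: 9.52
ee_pos: [0.6405, -0.1451, 0.1451]
tool_rot: [-0.001, -0.588, 0.809, 0.001]
contact_force: [-1.4, -0.6, -0.6]
width: 0.58
```

Run:
```python
from h import *
s=env.observe(); print(s["ee_pos"],s["contact_force"],s["torque"],s["width"])
```

```text
[ 0.6404617  -0.14514021  0.14505662] [-1.43535974 -0.62600124 -0.56015603] [-0.01986298  0.02023912 -0.0015537 ] 0.5799764202645553
```

Request:
{"api": "send_rows", "payload": {
  "series": [
    [0,0,0,0,0,-0.015,0],
    [0,0,0,0,0,-0.03,0],
    [0,0,0,0,0,-0.045,0],
    [0,0,0,0,0,-0.06,0],
    [0,0,0,0,0,-0.07,0]
  ]
}}

```text
time: 9.93
ee_pos: [0.641, -0.1453, 0.125]
tool_rot: [-0.0, -0.589, 0.808, 0.0]
contact_force: [0.0, 0.6, -1.1]
width: 0.577
```

Request:
{"api": "send_rows", "payload": {
  "series": [
    [0,0,0,0,0,-0.01,0],
    [0,0,0,0,0,-0.018,0],
    [0,0,0,0,0,-0.026,0],
    [0,0,0,0,0,-0.03,0],
    [0,0,0,0,0,-0.03,0]
  ]
}}

```text
time: 10.35
ee_pos: [0.641, -0.1453, 0.1163]
tool_rot: [-0.0, -0.589, 0.808, 0.0]
contact_force: [0.9, -0.2, -2.0]
width: 0.577
```

Another 3.5 mm should bring it to the seat. I'll press gently until contact shows.

Request:
{"api": "send_rows", "payload": {
  "series": [
    [0,0,0,0,0,-0.004,0],
    [0,0,0,0,0,-0.008,0],
    [0,0,0,0,0,-0.012,0],
    [0,0,0,0,0,-0.014,0],
    [0,0,0,0,0,-0.014,0]
  ]
}}

```text
time: 10.77
ee_pos: [0.6412, -0.1454, 0.1126]
tool_rot: [0.0, -0.589, 0.808, -0.0]
contact_force: [-0.7, 0.4, 0.2]
width: 0.576
```

Request:
{"api": "send_rows", "payload": {
  "series": [
    [0,0,0,0,0,-0.003,0],
    [0,0,0,0,0,-0.006,0],
    [0,0,0,0,0,-0.007,0],
    [0,0,0,0,0,-0.007,0],
    [0,0,0,0,0,-0.007,0]
  ]
}}

```text
time: 11.18
ee_pos: [0.6413, -0.1454, 0.1125]
tool_rot: [-0.0, -0.589, 0.808, 0.0]
contact_force: [-5.4, 1.1, 8.6]
width: 0.582
```

It made contact at TCP z 0.1125, where I predicted seating at 0.1128. I'll release it, then rise straight up.

Request:
{"api": "send_rows", "payload": {
  "series": [
    [0,0,0,0,0,0,0.8],
    [0,0,0,0,0,0,1],
    [0,0,0,0,0,0,1],
    [0,0,0,0,0,0,1],
    [0,0,0,0,0,0,1]
  ]
}}

```text
time: 11.6
ee_pos: [0.641, -0.1453, 0.1101]
tool_rot: [-0.0, -0.588, 0.808, 0.0]
contact_force: [-0.3, -0.6, 0.5]
width: 1.001
```

Request:
{"api": "send_rows", "payload": {
  "series": [
    [0,0,0,0,0,0,1],
    [0,0,0,0,0,0.05,1],
    [0,0,0,0,0,0.15,1],
    [0,0,0,0,0,0.28,1],
    [0,0,0,0,0,0.4,1]
  ]
}}

```text
time: 12.02
ee_pos: [0.6408, -0.1452, 0.2324]
tool_rot: [-0.0, -0.589, 0.808, 0.0]
contact_force: [0.4, 0.4, 0.7]
width: 0.998
```

Request:
{"api": "send_rows", "payload": {
  "series": [
    [0,0,0,-0.1,0,0.1,1],
    [0,0,0,-0.2,0,0.1,1],
    [0,0,0,-0.3,0,0.1,1],
    [0,0,0,-0.3,0,0.1,1],
    [0,0,0,-0.3,0,0.1,1]
  ]
}}

```text
time: 12.43
ee_pos: [0.5501, -0.1453, 0.2615]
tool_rot: [0.0, -0.588, 0.809, -0.001]
contact_force: [-0.1, -0.0, 0.2]
width: 0.998
```

Run:
```python
from h import *
import pickle
b=cam("side"); w=cam("wrist"); pickle.dump((b,w),open("f.pkl","wb"))
A=cv2.resize(b["img"][190:310,360:480],(400,400),interpolation=cv2.INTER_CUBIC)
W=cv2.resize(w["img"][0:400,120:520],(400,400))
t=np.radians(-18.7);X=np.array([np.cos(t),np.sin(t),0]);Y=np.array([-X[1],X[0],0]);T=np.array([.6412,-.1454,.039])
P=[T+X*i*.025+Y*j*.025+[0,0,z] for i,j in((-1,1),(-1,-1),(1,-1)) for z in(0,.04)]+[T+[0,0,.046]]
print(((proj(b,P)-[360,190])*10/3).round().tolist()); print("wrist bore top, arm tip",(proj(w,[T+[0,0,.04],T+X*.094+[0,0,.012]])-[120,0]).round())
cv2.imwrite("pics/f.png",np.hstack([A,W])[:,:,::-1])
```

```text
[[131.0, 204.0], [136.0, 122.0], [156.0, 261.0], [162.0, 175.0], [273.0, 255.0], [282.0, 170.0], [208.0, 132.0]]
wrist bore top, arm tip [[158. 121.]
 [160. -13.]]
```

View pics/f.png

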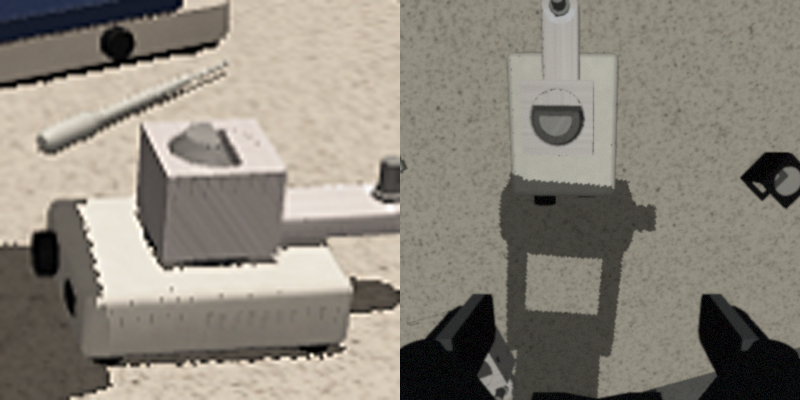

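The final picture shows the crank seated. The near lower hub corners are at (160,262) and (275,258), against (156,261) and (273,255) predicted for full seating. The shaft's D shows in the matching bore, the arm is level, the pin points away from the dial and the gripper is clear.

```bash
python3 -c "
from h import *
print(env.hand_in())"
```

```text
the job is handed in; nothing more can be done
None
```

The long crank is fitted on the D-shaft, pushed home on the shoulder and let go, and the job is handed in at about 12.5 s of the 35 s allowed. I measured the crank and drive with the wrist camera and gripped the hub. I turned the crank about 175° and lowered it onto the shaft.

**Seating:** the tool met the shoulder at TCP z 0.1125 m, against 0.1128 m predicted, with about 9 N of contact force. In the last side view the hub's lower corners lie within about 4 pixels of the fully seated prediction on an enlarged crop, roughly 1–2 mm. The bore and shaft flats match, the pin points away from the dial, and the open gripper is clear.

**Disagreements along the way:**
- The first grasp was about 6 mm off-centre and a little high, so I regripped before lifting.
- Before the final lowering, the scene and side views disagreed by 1–3 mm on where the hub was. I shifted it by about 1 mm, and it went down without resistance.

I never moved the arm to the short crank, but I didn't look at it again at the end.

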